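Bring the red canister to the front of the coffee turntable

TASK

Push the scalloped rim of the coffee turntable round with a fingertip until the red-lidded bean canister stands at the middle of the front of the station (the slab's open edge, opposite the paper-filter rack). Turn it gently, so that nothing on the turntable slides outwards or tips, without touching or lifting the canisters and the cup that ride on it, and leave the other things on the shelf where they stand. Finish with the turntable at rest and the finger clear of it.

Things in the scene. Friction and masses are not known exactly. Their poses are not given: they have to be found in the camera images.
- station: fixed coffee station: marble slab 350 x 330 mm, 12 mm thick, carrying the turntable on a round foot (radius 100 mm, top 30 mm above the shelf); a wooden paper-filter rack stands along the slab's back edge (48 mm high, papers to 72 mm, 166 mm behind the axis). Origin: on the turning axis at shelf level; x to the back (the rack), z up. Front is -x, up to 16 degrees off the robot's own x.
- front (a point): middle of the open front edge of the slab, on its top, 165 mm in front of the turning axis: the wanted canister must come on the line from the axis to this point.
- turntable (a joint): angle of the wooden turntable on the station, rad, counter-clockwise from above, free to turn either way. Disc 24 mm thick, underside 30 mm and top 54 mm above the shelf; below its overhang, outside the foot, is open space down to the slab. Light friction (under 1 N at the rim); it stays where it is left, after coasting a few degrees if pushed briskly. At 0 a lobe points to the front.
- lobe (a point): outer end of one of the ten equal lobes of the turntable's scalloped rim, 162 mm from the axis, half-way up the rim (42 mm above the shelf); it turns with the disc. Lobes are upright round bosses of radius 24 mm, centred 138 mm from the axis, every 36 degrees; the finger hollows between them reach in to 140 mm from the axis, 37 mm wide at the narrowest, wider outwards.
- red_canister: THE WANTED ONE: the single-dose bean canister: a white ceramic cylinder, 51 mm across and 90 mm tall with its knob, with a bright red lid and a bright red band. Loose, 110 to 230 g, it stands on the turntable, its centre 60 to 84 mm from the turning axis, in one of four places beside or behind, not at the front. Origin: centre of its underside; z up.
- oak_canister: another single-dose bean canister: a white ceramic cylinder, 51 mm across and 90 mm tall with its knob, with a pale wooden lid and a pale wooden band. Loose, 110 to 230 g, it stands on the turntable, its centre 60 to 84 mm from the turning axis, in one of four places beside or behind, not at the front. Origin: centre of its underside; z up.
- steel_canister: another single-dose bean canister: a white ceramic cylinder, 51 mm across and 90 mm tall with its knob, with a steel lid and a steel band. Loose, 110 to 230 g, it stands on the turntable, its centre 60 to 84 mm from the turning axis, in one of four places beside or behind, not at the front. Origin: centre of its underside; z up.
- black_canister: another single-dose bean canister: a white ceramic cylinder, 51 mm across and 90 mm tall with its knob, with a black lid and a black band. Loose, 110 to 230 g, it stands on the turntable, its centre 60 to 84 mm from the turning axis, in one of four places beside or behind, not at the front. Origin: centre of its underside; z up.
- sugar_cup: small blue porcelain cup, 52 mm across, 55 mm tall, loose on the turntable, at the front when the job begins, its centre 64 to 80 mm from the axis. Origin: centre of its underside.
- grinder: steel hand burr grinder, a cylinder 56 mm across and 170 mm tall, side lever folded flat against its body, standing loose on the shelf to the right. Origin: centre of its underside.
- mug: blue mug, 82 mm across, 90 mm tall, with a handle, loose on the shelf to the right. Origin: centre of its underside.
- carafe: glass carafe, 104 mm across, 118 mm tall, handle at one side, standing on the coaster in the steel pour-over stand (150 x 180 mm, 172 mm tall, to the left). Origin: centre of its underside.
- dripper: white ribbed porcelain cone dripper, 112 mm across, 80 mm tall, standing loose on top of the pour-over stand. Origin: centre of its underside.
- coaster: round wooden coaster, 110 mm across, 8 mm thick, under the carafe. Origin: centre of its underside.
Things that resemble listed ones, but are neither listed nor needed, are in the scene too. What is meant by the oak_canister is not pink or purple, and is the larger of those in its own colour.

How it is judged:
By the outcome, as a careful person would: the job done as asked, in the order asked, and still so for the second after the job is handed in, with the robot touching nothing.
It also fails if it takes over 72 s, if anything falls off the work surface, if the arm or the gripper's body presses on something with over 40 N, if the wrist force passes 120 N, or if a joint passes its speed limit or range.

ROBOT

A 7-joint arm with a two-finger parallel gripper is mounted at the origin on the work surface. World frame = base frame: x ahead of the robot, y to its left, z up, the work surface at z = 0. Lengths are in m, angles in degrees, forces in N, time in s.
With the tool pointing down it reaches from about 0.35 to 0.9 m from the base axis. Payload 19.9 kg.
Tool frame: the origin (TCP) lies midway between the tips of the shut fingers; the grasp point (between the pads) lies 19 mm behind it; z points along the fingers, y is the direction in which the jaws open and shut (so a half turn about z gives the same grasp; the last joint's range is limited). The gripper opens to 94 mm and grips with 3 to 60 N. Pads are 16 mm wide; open, the fingers measure 119 mm over their backs; the gripper's body (75 mm by 177 mm) begins 78 mm behind the grasp point.
Start: joints at [-78.295, 23.915, -0.59, 92.452, 0.269, 63.638, -3.037], TCP at [0.152, 0.606, 0.205] pointing down, gripper open.
Joint ranges: [-161.28, 161.28], [-22.2, 115.67], [-73.04, 71.86], [3.21, 147.25], [-68.34, 248.33], [10.77, 114.83], [-161.83, 161.83]. Speed limits (degrees/s): [108.29, 108.29, 136.94, 136.94, 172.46, 172.46, 172.46].

INTERFACE

Orientations are given as a 3x3 rotation matrix whose columns are the frame's x, y, z axes.
In Python, from cell import robot gives the robot as it stands.
- The arm moves only by the tool send_rows, never from a script. Its argument "rows" is a list of rows, each a list of 3 entries, a list of its own where there are three numbers: the closure, from 0 (fully open) to 1 (shut), then the shift along the world's x, y, z in mm, then the turn, a rotation vector about the world's x, y, z in degrees. In form: [[claw, [x, y, z], [wx, wy, wz]], ...]. A call has 1 to 20 rows; each row shifts and turns the pose as measured when the row begins; what a row does not reach is not made up. A row lasts 1/8 s, in which the tool goes at most 62.5 mm and 10.7 degrees, less where a joint would pass 70% of its speed; a pose out of reach is approached as far as the arm can. A call with a gripper value outside its range is refused whole. The fingers move at their own pace and stop on an object; "squeeze" is the grip in N (left out, the last holds). Time passes only in rows, so rows that do not move let the fingers close. It gives the time, the measured TCP pose, the force and the opening at its end, in the units of the state.
- robot.sense(): the state, without advancing time (a new reading comes with each control period).
- robot.camera(name): name is "scene" or "top" or "wrist"; returns a dict with "color" (480x640x3 uint8, red, green, blue), "range_z" (480x640 float32, m along the optical axis (not along the pixel's ray), 0 where there is no reading), "K" (3x3 intrinsics, pixels), "R" (3x3) and "t" (3): a world point X has camera coordinates R X + t. Camera axes: x right, y down, z forward; pixel columns grow to the right and rows downward; lengths in m; the calibration is good to about 2 mm. A picture is of the moment at which its call begins.
- robot.hand_in(): hands the job in, once; it reports no verdict.
The state is a dict: "clock": time; "qpos": joint angles; "joint_velocities": joint speeds; "joint_efforts": joint torques, N m; "tcp_pos": TCP position; "ee_rot": TCP orientation; "ft_force": force on the tool from outside, world axes, zero at the start; "torque": the same for the moment, N m; "grip_width": finger opening in m.
Only numpy, scipy, OpenCV 4.12 (cv2) and the standard library are available. Lean on these libraries where they do the work, as an engineer would, in place of code of your own. Each camera call takes 0.05 s, during which the arm holds its last target.

## Working session

There is one attempt and no reset: what is moved stays moved. The work goes in short steps, Python scripts to look and compute and a tool call to move; the robot and the scene stay as the last step left them, time stands still between calls to the robot, and variables do not carry over. Pictures are saved under pics/ and viewed, and the job is handed in when it is done.

Besides the shell and the picture viewer there is one more tool, called after "Request:" in YAML: its name, and indented under it one key for each argument. send_rows: Moves the arm, as the interface text tells. Its arguments: {"type":"object","properties":{"rows":{"type":"array","items":{"type":"array"}},"squeeze":{"type":"number"}},"required":["rows"]}

```bash
mkdir -p pics; ls; python3 - <<'E'
from cell import robot
import cv2,numpy as np
s=robot.sense();print(s['clock'],s['tcp_pos'],s['ee_rot'],s['grip_width'])
for n in ['scene','top']:
    c=robot.camera(n);cv2.imwrite(f'pics/{n}0.png',c['color'][:,:,::-1]);np.savez(f'/tmp/{n}0.npz',**c)
E
```

```text
pics
0.0 [0.15197152 0.60584641 0.20480689] [[-9.69952957e-01  2.43292416e-01 -2.48411314e-04]
 [ 2.43292535e-01  9.69952157e-01 -1.24703582e-03]
 [-6.24472691e-05 -1.27000270e-03 -9.99999192e-01]] 0.09417329752414443
```

View pics/scene0.png

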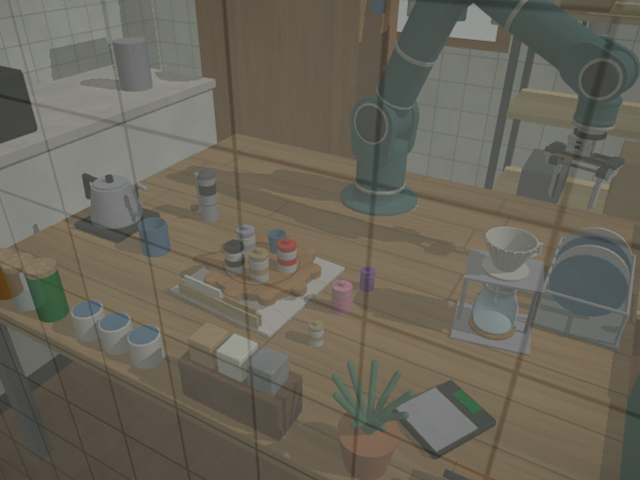

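View pics/top0.png

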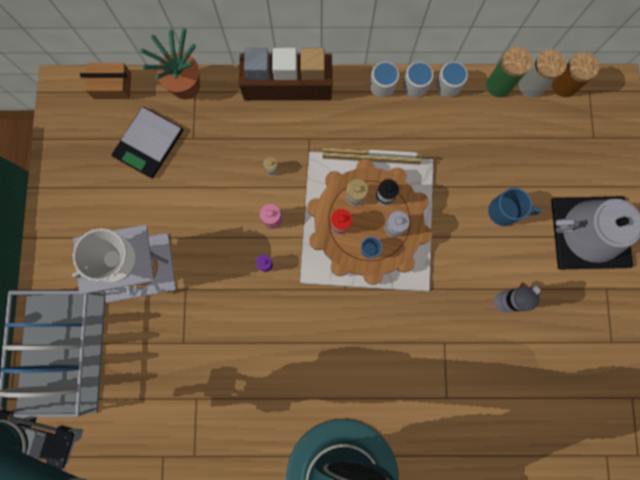

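Top view: the station is around (370,222) with the rack at the top, so the front is at the bottom. The red lid is at (341,220). Things that could be mistaken for it are the pink (270,215), purple (264,263) and small oak (270,165) canisters, all off the turntable. The oak (357,191), black (388,190) and steel (398,223) canisters ride on it. I'll crop in to check and measure.

```bash
cat > h.py <<'E'
import numpy as np,cv2
def proj(c,X):
    X=np.atleast_2d(X); p=X@c['R'].T+c['t']; q=p@c['K'].T; return q[:,:2]/q[:,2:]
def atz(c,u,v,z):
    d=c['R'].T@np.linalg.inv(c['K'])@np.array([u,v,1.]); o=-c['R'].T@c['t']; return o+d*(z-o[2])/d[2]
def cloud(c):
    v,u=np.mgrid[:480,:640]; z=c['range_z']; K=c['K']
    P=np.stack([(u-K[0,2])/K[0,0]*z,(v-K[1,2])/K[1,1]*z,z],-1)
    return (P-c['t'])@c['R']
E
python3 - <<'E'
from h import *
c=dict(np.load('/tmp/top0.npz'))
im=c['color'][:,:,::-1][135:305,270:470]
cv2.imwrite('pics/crop0.png',cv2.resize(im,None,fx=3.5,fy=3.5,interpolation=cv2.INTER_CUBIC))
P=cloud(c); print(-c['R'].T@c['t'])
Z=P[...,2]; reg=np.zeros(Z.shape,bool);reg[140:300,290:450]=1
m=reg&(abs(Z-.054)<.004)
Q=P[m][:,:2].astype(np.float32);print(len(Q))
(cc,r)=cv2.minEnclosingCircle(Q);print('disc',cc,r)
# rough histogram heights
print(np.histogram(Z[reg],bins=np.arange(-.01,.2,.01)))
m=reg&(abs(Z-.012)<.004);Q=P[m][:,:2].astype(np.float32);print('slab',cv2.minAreaRect(Q),cv2.boxPoints(cv2.minAreaRect(Q)))
hsv=cv2.cvtColor(c['color'],cv2.COLOR_RGB2HSV)
m=reg&((hsv[...,0]<6)|(hsv[...,0]>174))&(hsv[...,1]>180)&(hsv[...,2]>120)&(Z>.11)
print('red',m.sum(),np.median(P[m],0))
m2=reg&(Z>.115);n,l,st,ce=cv2.connectedComponentsWithStats(m2.astype(np.uint8))
for i in range(1,n):
    if st[i,4]>15:print(st[i],ce[i],P[l==i].mean(0))
E
```

```text
[0.35269239 0.05803757 1.41084798]
7208
disc (0.6573241353034973, -0.0713604986667633) 0.19475191831588745
(array([4343, 5502, 3856,  132,  183, 1116, 7830,  463,  174,   99,  118,
        173,   94,  332,  927,  155,    1,    0,    0,    0]), array([-0.01,  0.  ,  0.01,  0.02,  0.03,  0.04,  0.05,  0.06,  0.07,
        0.08,  0.09,  0.1 ,  0.11,  0.12,  0.13,  0.14,  0.15,  0.16,
        0.17,  0.18,  0.19]))
slab ((0.6404754519462585, -0.08634757995605469), (0.39270347356796265, 0.4344307482242584), 87.3790283203125) [[ 0.4145084  -0.27256095]
 [ 0.8484847  -0.29242688]
 [ 0.8664425   0.09986579]
 [ 0.4324662   0.11973172]]
red 327 [0.61148182 0.00101279 0.13267032]
[378 179  21  22 360] [387.96111111 189.44166667] [ 0.6807054  -0.11097424  0.14318748]
[347 180  21  21 358] [356.72905028 189.91061453] [ 0.68250392 -0.03729475  0.13275476]
[331 209  21  22 364] [341.01923077 219.5467033 ] [0.60793746 0.00159528 0.14360608]
[387 212  22  22 366] [397.66939891 222.20491803] [ 0.60133616 -0.13173621  0.14331482]
```

View pics/crop0.png

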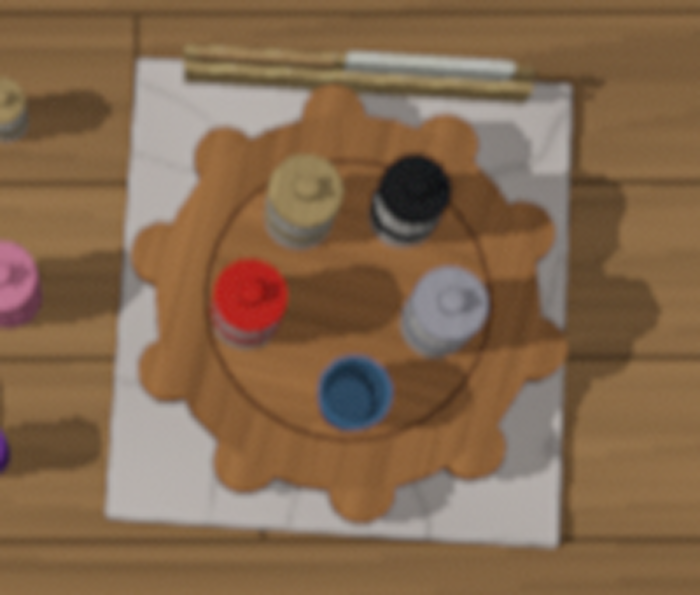

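```bash
python3 - <<'E'
from h import *
from scipy.optimize import least_squares
c=dict(np.load('/tmp/top0.npz'))
def px(a): return [270+(a[0]+.5)/3.5-.5,135+(a[1]+.5)/3.5-.5]
cor=np.array([atz(c,*px(a),.012) for a in [(137,60),(572,85),(558,547),(107,517)]]);print(cor, [np.linalg.norm(cor[i]-cor[i-1]) for i in range(4)])
fr=(cor[2]+cor[3])/2; ba=(cor[0]+cor[1])/2; d=fr-ba; print('front',fr,'dir deg',np.degrees(np.arctan2(d[1],d[0])))
e=cor[3]-cor[2]+cor[0]-cor[1];print('side dir+90',np.degrees(np.arctan2(e[1],e[0]))+90,'center',cor.mean(0))
# outline fit: edge pixels of disc: sample model & maximise contrast is overkill; use depth mask contour
P=cloud(c);Z=P[...,2]
zs=cv2.medianBlur(c['range_z'],3)
m=np.zeros(Z.shape,np.uint8);m[140:300,290:450]=1
c2=dict(c);c2['range_z']=zs;Z2=cloud(c2)[...,2]
m&=(Z2>.036).astype(np.uint8)
m[:163]=0
n,l,st,ce=cv2.connectedComponentsWithStats(m);k=1+st[1:,4].argmax();m=(l==k).astype(np.uint8)
ct=max(cv2.findContours(m,cv2.RETR_EXTERNAL,cv2.CHAIN_APPROX_NONE)[0],key=len)[:,0]
W=np.array([atz(c,u,v,.054)[:2] for u,v in ct])
def rad(th):
    th=(th+np.pi/10)%(np.pi/5)-np.pi/10
    s=.138*np.sin(th); q=.024**2-s**2
    return np.maximum(.140,np.where(q>0,.138*np.cos(th)+np.sqrt(np.maximum(q,0)),0))
def f(p):
    dd=W-p[:2];return np.hypot(*dd.T)-rad(np.arctan2(dd[:,1],dd[:,0])-p[2])+p[3]
best=min((least_squares(f,[*cor.mean(0)[:2],a,0],loss='soft_l1',f_scale=.003) for a in np.radians([-15,-5,5,15])),key=lambda r:r.cost)
p=best.x;print('axis',p[:2],'phase',np.degrees(p[2])%36,'off',p[3],best.cost,np.median(abs(best.fun)))
ax=p[:2]
for n,pp in dict(red=(250,293),oak=(305,184),black=(416,184),steel=(452,295)).items():
    pass
P=cloud(c)
for n,(x,y) in dict(black=(.6807,-.1110),oak=(.6825,-.0373),red=(.6079,.0016),steel=(.6013,-.1317)).items():
    d=np.array([x,y])-ax;print(n,np.hypot(*d),np.degrees(np.arctan2(d[1],d[0]))%360)
v=c['color'][:,:,::-1].copy()
big=cv2.resize(v[135:305,270:470],None,fx=3.5,fy=3.5,interpolation=cv2.INTER_CUBIC)
for th in np.linspace(0,2*np.pi,720):
    r=rad(th-p[2]);q=proj(c,[ax[0]+r*np.cos(th),ax[1]+r*np.sin(th),.054])[0]
    cv2.circle(big,tuple(int(t) for t in (q-[270,135]+.5)*3.5),1,(0,255,0),-1)
cv2.imwrite('pics/fit0.png',big)
E
```

```text
[[ 0.81834091  0.07971381  0.012     ]
 [ 0.79799988 -0.25017437  0.012     ]
 [ 0.44900198 -0.22621985  0.012     ]
 [ 0.47135708  0.10120852  0.012     ]] [np.float64(0.34764895406946655), np.float64(0.3305147002383444), np.float64(0.3498190288583578), np.float64(0.3281906274862043)]
front [ 0.46017953 -0.06250567  0.012     ] dir deg 176.26375709741203
side dir+90 176.28356188119423 center [ 0.63417496 -0.07386798  0.012     ]
axis [ 0.6218489  -0.07226189] phase 3.3188950430223985 off 0.0017842359335200825 0.0003989321096516979 0.0008247979176050013
black 0.07045631882964747 326.64551432392966
oak 0.0700063537175588 29.960990550878925
red 0.07516748505189923 100.69442185319464
steel 0.06288995270595164 250.9287443775185
```

View pics/fit0.png

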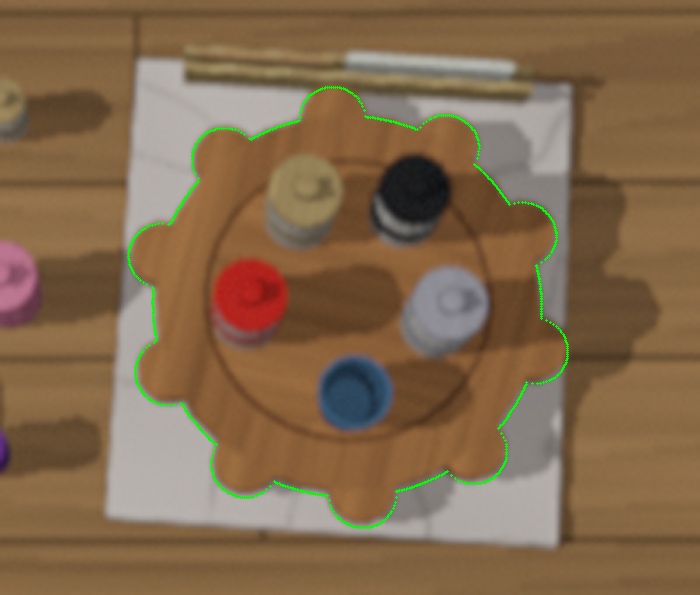

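The overlay matches the rim: axis (0.622, -0.072), front direction 176.3°. Red is at about 100.7°, r 75 mm, so it needs about +75.6° (counter-clockwise). I'll enter the hollow at 129° with the fingers shut and sweep it along the front.

Request:
send_rows:
  rows:
    - [1,[0,0,45],[0,0,0]]
    - [1,[0,0,50],[0,0,0]]
    - [1,[20,-30,30],[0,0,-3]]
    - [1,[28,-43,0],[0,0,-3]]
    - [1,[28,-43,0],[0,0,-3]]
    - [1,[28,-43,0],[0,0,-3]]
    - [1,[28,-43,0],[0,0,-3]]
    - [1,[28,-43,0],[0,0,-3]]
    - [1,[28,-43,0],[0,0,-3]]
    - [1,[28,-43,0],[0,0,-3]]
    - [1,[28,-43,0],[0,0,-3]]
    - [1,[28,-43,0],[0,0,-3]]
    - [1,[28,-43,0],[0,0,-3]]
    - [1,[28,-43,0],[0,0,-3]]
    - [1,[0,0,0],[0,0,0]]
  squeeze: 20

```text
clock: 1.98
tcp_pos: [0.4852, 0.0822, 0.3299]
ee_rot: [[-0.626, 0.78, -0.006], [0.78, 0.626, -0.003], [0.001, -0.007, -1.0]]
ft_force: [-0.6, 1.9, -1.1]
grip_width: 0.0002
```

Request:
send_rows:
  rows:
    - [1,[4,0,-45],[0,0,0]]
    - [1,[4,0,-50],[0,0,0]]
    - [1,[3,0,-50],[0,0,0]]
    - [1,[0,0,-50],[0,0,0]]
    - [1,[0,0,-35],[0,0,0]]
    - [1,[0,0,0],[0,0,0]]

```text
clock: 2.72
tcp_pos: [0.4938, 0.086, 0.0931]
ee_rot: [[-0.63, 0.776, -0.007], [0.776, 0.63, -0.001], [0.003, -0.006, -1.0]]
ft_force: [0.6, -0.1, 0.5]
grip_width: 0.0002
```

```bash
python3 - <<'E'
from cell import robot
import cv2,numpy as np
s=robot.sense();print(s['clock'],s['tcp_pos'],s['qpos'],s['ft_force'])
for n in ['scene','wrist']:
    c=robot.camera(n);im=c['color'][:,:,::-1]
    if n=='scene': im=cv2.resize(im[150:350,130:450],None,fx=2.4,fy=2.4,interpolation=cv2.INTER_CUBIC)
    cv2.imwrite(f'pics/{n}1.png',im)
E
```

```text
2.725 [0.49379857 0.08595873 0.09314206] [-36.64933471  21.97555957  27.95298861 115.97491113 -14.17424042
  45.70351526  38.70440239] [ 0.63352266 -0.09423004  0.4992933 ]
```

View pics/scene1.png

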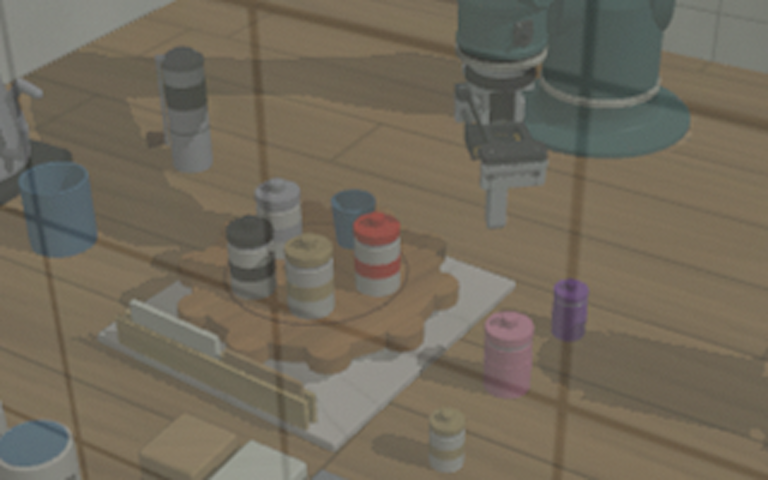

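View pics/wrist1.png

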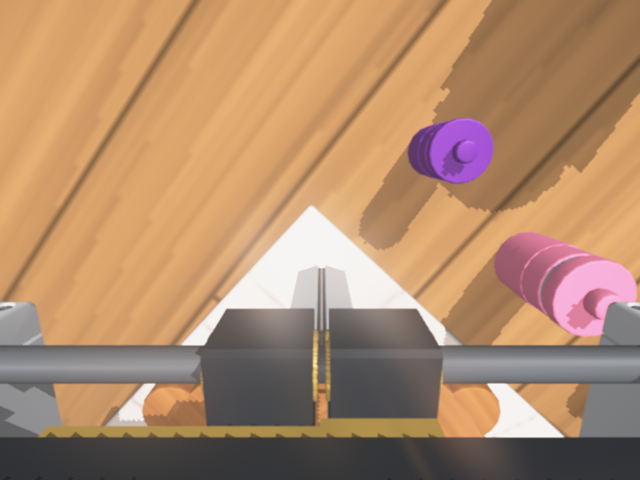

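Scene crop: the hand is just outside the rim, clear of everything. Wrist view: the fingertips are aimed midway between the lobes at (145,405) and (495,405). Next: down, then radially in.

Request:
send_rows:
  rows:
    - [1,[0,0,-30],[0,0,0]]
    - [1,[0,0,-21],[0,0,0]]
    - [1,[0,0,0],[0,0,0]]
    - [1,[9,-11,0],[0,0,0]]
    - [1,[9,-11,0],[0,0,0]]
    - [1,[9,-11,0],[0,0,0]]
    - [1,[4,-5,0],[0,0,0]]
    - [1,[0,0,0],[0,0,0]]

```text
clock: 3.82
tcp_pos: [0.5352, 0.047, 0.0537]
ee_rot: [[-0.631, 0.776, 0.011], [0.776, 0.631, 0.006], [-0.003, 0.012, -1.0]]
ft_force: [-0.2, -1.0, 3.1]
grip_width: 0.0005
```

```bash
python3 - <<'E'
from cell import robot
import cv2,numpy as np
s=robot.sense();print(s['clock'],s['tcp_pos'],s['qpos'],s['ft_force'])
for n in ['scene','top']:
    c=robot.camera(n);im=c['color'][:,:,::-1]
    np.savez(f'/tmp/{n}2.npz',**c)
    if n=='scene': im=cv2.resize(im[200:320,180:340],None,fx=4.5,fy=4.5,interpolation=cv2.INTER_CUBIC)
    else: im=cv2.resize(im[135:305,270:470],None,fx=3.5,fy=3.5,interpolation=cv2.INTER_CUBIC)
    cv2.imwrite(f'pics/{n}2.png',im)
s=robot.sense();print(s['clock'],s['tcp_pos'],s['ft_force'])
E
```

```text
3.825 [0.53521286 0.04703578 0.05373206] [-28.83783699  28.32797361  25.73115345 113.04824061 -18.37576867
  41.84764594  47.00353729] [-0.18437993 -1.03678194  3.14105953]
3.925 [0.53487085 0.04764942 0.05366948] [ 0.29178371 -0.76791955  2.9575552 ]
```

View pics/scene2.png

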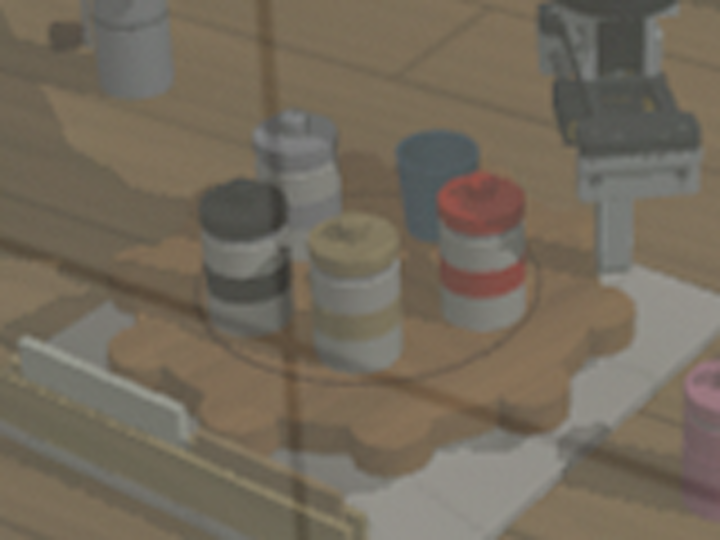

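View pics/top2.png

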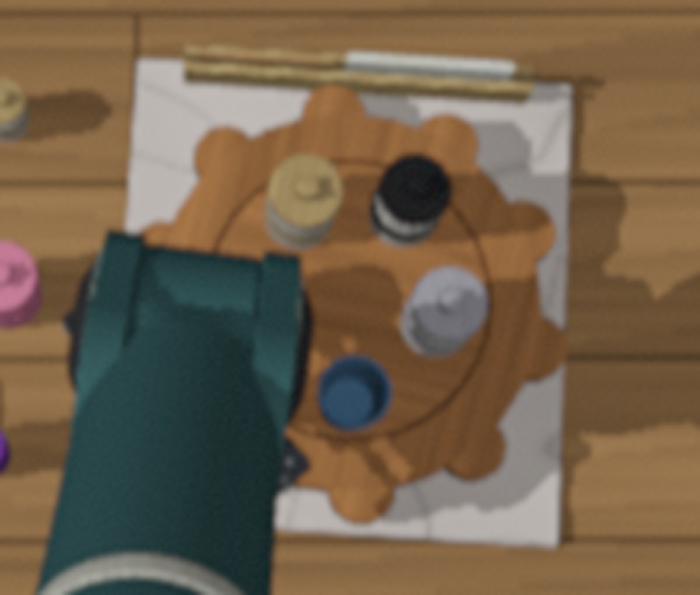

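Scene crop: the fingertip, near (612,268), has come to rest at disc-top height (z 0.0537, about 3 N), so the descent fell short. I'll lift slightly, back out radially, and go down before entering again.

Request:
send_rows:
  rows:
    - [1,[0,0,6],[0,0,0]]
    - [1,[-10,12,6],[0,0,0]]
    - [1,[-14,17,0],[0,0,0]]
    - [1,[-8,10,0],[0,0,0]]
    - [1,[0,0,-8],[0,0,0]]
    - [1,[0,0,-8],[0,0,0]]
    - [1,[0,0,-4],[0,0,0]]
    - [1,[0,0,0],[0,0,0]]

```text
clock: 4.92
tcp_pos: [0.4995, 0.0903, 0.0451]
ee_rot: [[-0.633, 0.774, 0.009], [0.774, 0.633, 0.006], [-0.001, 0.011, -1.0]]
ft_force: [-0.8, 0.3, 1.1]
grip_width: 0.0003
```

Request:
send_rows:
  rows:
    - [1,[0,0,-4],[0,0,0]]
    - [1,[0,0,-2],[0,0,0]]
    - [1,[4,-7,0],[0,0,0]]
    - [1,[4,-7,0],[0,0,0]]
    - [1,[4,-7,0],[0,0,0]]
    - [1,[0,0,0],[0,0,0]]

```text
clock: 5.68
tcp_pos: [0.5131, 0.0666, 0.039]
ee_rot: [[-0.632, 0.775, 0.01], [0.775, 0.632, 0.006], [-0.002, 0.011, -1.0]]
ft_force: [0.5, -0.1, -0.7]
grip_width: 0.0006
```

Request:
send_rows:
  rows:
    - [1,[4,-6,0],[0,0,0]]
    - [1,[4,-7,0],[0,0,0]]
    - [1,[3,-5,0],[0,0,0]]
    - [1,[0,0,0],[0,0,0]]

```text
clock: 6.18
tcp_pos: [0.5249, 0.0473, 0.039]
ee_rot: [[-0.632, 0.775, 0.01], [0.775, 0.632, 0.006], [-0.002, 0.012, -1.0]]
ft_force: [-0.2, -0.5, 0.5]
grip_width: 0.0004
```

```bash
python3 - <<'E'
from cell import robot
import cv2,numpy as np
c=robot.camera('scene');im=c['color'][:,:,::-1]
cv2.imwrite('pics/scene3.png',cv2.resize(im[200:320,180:340],None,fx=4.5,fy=4.5,interpolation=cv2.INTER_CUBIC))
s=robot.sense();print(s['clock'],s['tcp_pos'],s['ft_force'])
# plan: arc rows
ax=np.array([.622,-.072]);r=.154
for th in range(128,216,6):
    t=np.radians(th);print(th,np.round(ax+r*np.array([np.cos(t),np.sin(t)]),4))
E
```

```text
6.225 [0.52477127 0.04760135 0.03897975] [-0.40337341  0.06253089 -0.98275907]
128 [0.5272 0.0494]
134 [0.515  0.0388]
140 [0.504 0.027]
146 [0.4943 0.0141]
152 [4.86e-01 3.00e-04]
158 [ 0.4792 -0.0143]
164 [ 0.474  -0.0296]
170 [ 0.4703 -0.0453]
176 [ 0.4684 -0.0613]
182 [ 0.4681 -0.0774]
188 [ 0.4695 -0.0934]
194 [ 0.4726 -0.1093]
200 [ 0.4773 -0.1247]
206 [ 0.4836 -0.1395]
212 [ 0.4914 -0.1536]
```

View pics/scene3.png

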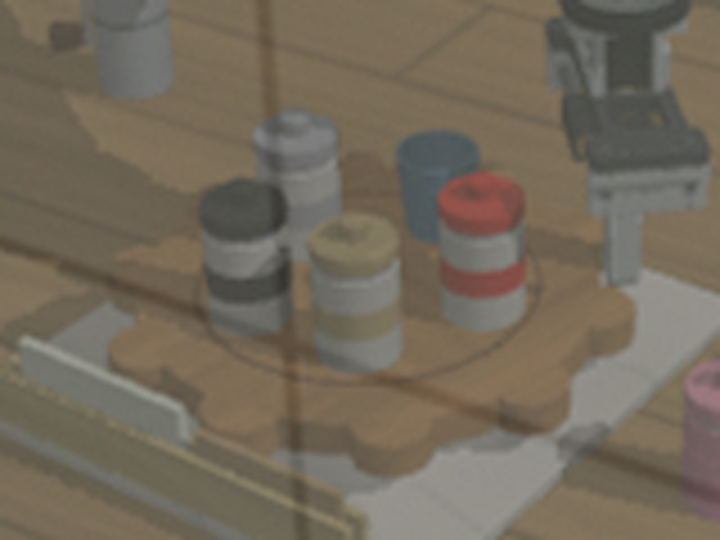

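The fingertips are in the hollow, with no force. Starting a gentle sweep.

Request:
send_rows:
  rows:
    - [1,[-2,-2,0],[0,0,1]]
    - [1,[-3,-2.5,0],[0,0,1.5]]
    - [1,[-3,-2.5,0],[0,0,1.5]]
    - [1,[-3,-3,0],[0,0,1.5]]
    - [1,[-3,-3,0],[0,0,1.5]]
    - [1,[-3,-3,0],[0,0,1.5]]
    - [1,[-2.5,-3,0],[0,0,1.5]]
    - [1,[-2.5,-3,0],[0,0,1.5]]

```text
clock: 7.22
tcp_pos: [0.501, 0.0248, 0.039]
ee_rot: [[-0.783, 0.622, 0.008], [0.622, 0.783, 0.008], [-0.001, 0.012, -1.0]]
ft_force: [-0.5, -0.1, -0.1]
grip_width: 0.0004
```

Request:
send_rows:
  rows:
    - [1,[-2.6,-3.4,0],[0,0,1.6]]
    - [1,[-2.5,-3.4,0],[0,0,1.6]]
    - [1,[-2.4,-3.6,0],[0,0,1.6]]
    - [1,[-2.3,-3.6,0],[0,0,1.6]]
    - [1,[-2.2,-3.7,0],[0,0,1.6]]
    - [1,[-2.1,-3.7,0],[0,0,1.6]]
    - [1,[-2.0,-3.8,0],[0,0,1.6]]
    - [1,[-1.9,-3.9,0],[0,0,1.6]]
    - [1,[-1.8,-3.9,0],[0,0,1.6]]
    - [1,[-1.7,-4.0,0],[0,0,1.6]]
    - [1,[-1.5,-4.0,0],[0,0,1.6]]
    - [1,[-1.4,-4.0,0],[0,0,1.6]]
    - [1,[-1.3,-4.1,0],[0,0,1.6]]
    - [1,[-1.2,-4.1,0],[0,0,1.6]]
    - [1,[-1.0,-4.2,0],[0,0,1.6]]
    - [1,[-0.9,-4.2,0],[0,0,1.6]]

```text
clock: 9.22
tcp_pos: [0.47, -0.0413, 0.039]
ee_rot: [[-0.982, 0.191, 0.003], [0.191, 0.982, 0.011], [-0.001, 0.012, -1.0]]
ft_force: [0.3, 0.6, 0.3]
grip_width: 0.0003
```

```bash
python3 - <<'E'
from cell import robot
import cv2,numpy as np
c=robot.camera('scene');im=c['color'][:,:,::-1]
cv2.imwrite('pics/scene4.png',cv2.resize(im[200:320,180:340],None,fx=4.5,fy=4.5,interpolation=cv2.INTER_CUBIC))
s=robot.sense();print(s['clock'],s['tcp_pos'],s['ft_force'],s['qpos'])
d=s['tcp_pos'][:2]-[.622,-.072];print(np.hypot(*d),np.degrees(np.arctan2(d[1],d[0]))%360)
E
```

```text
9.275 [ 0.46992511 -0.04181255  0.03904941] [-0.28786144 -0.75676104 -0.2056371 ] [-11.7327346   23.33395598  15.93672839 121.69334436 -11.70729587
  36.19327057  91.47673138]
0.1550421052576611 168.77251771169486
```

View pics/scene4.png

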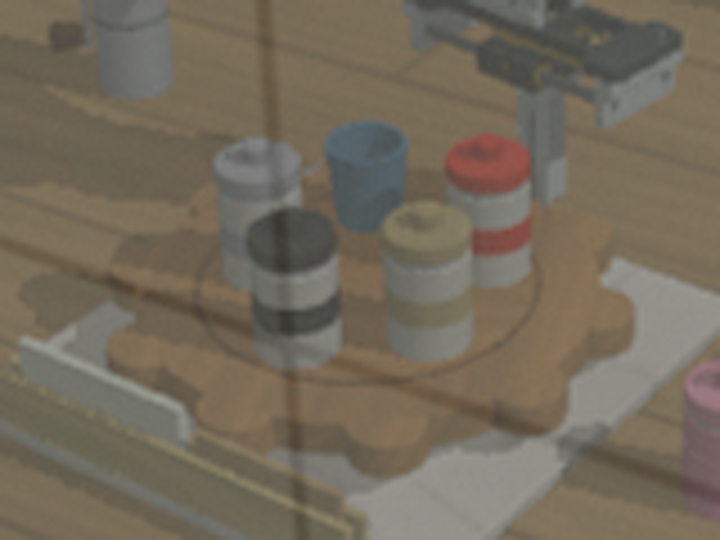

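The scene crop shows the table turning with everything riding upright; red is at (488,210). Continuing.

Request:
send_rows:
  rows:
    - [1,[-0.8,-4.2,0],[0,0,1.6]]
    - [1,[-0.7,-4.2,0],[0,0,1.6]]
    - [1,[-0.6,-4.2,0],[0,0,1.6]]
    - [1,[-0.4,-4.3,0],[0,0,1.6]]
    - [1,[-0.3,-4.3,0],[0,0,1.6]]
    - [1,[-0.2,-4.3,0],[0,0,1.6]]
    - [1,[-0.1,-4.3,0],[0,0,1.6]]
    - [1,[0.1,-4.3,0],[0,0,1.6]]
    - [1,[0.2,-4.3,0],[0,0,1.6]]
    - [1,[0.3,-4.3,0],[0,0,1.6]]
    - [1,[0.4,-4.3,0],[0,0,1.6]]
    - [1,[0.6,-4.2,0],[0,0,1.6]]
    - [1,[0.7,-4.2,0],[0,0,1.6]]
    - [1,[0.8,-4.2,0],[0,0,1.6]]
    - [1,[0.9,-4.2,0],[0,0,1.6]]
    - [1,[1.1,-4.1,0],[0,0,1.6]]
    - [1,[0.9,-3.0,0],[0,0,1.2]]
    - [1,[0.6,-2.0,0],[0,0,0.8]]
    - [1,[0.3,-1.0,0],[0,0,0.4]]
    - [1,[0,0,0],[0,0,0]]

```text
clock: 11.78
tcp_pos: [0.4739, -0.121, 0.039]
ee_rot: [[-0.945, -0.326, -0.003], [-0.326, 0.945, 0.011], [-0.001, 0.012, -1.0]]
ft_force: [-0.2, -0.1, -0.5]
grip_width: 0.0005
```

```bash
python3 - <<'E'
from cell import robot
import cv2,numpy as np
for n in ['scene','top']:
    c=robot.camera(n);im=c['color'][:,:,::-1];np.savez(f'/tmp/{n}5.npz',**c)
    if n=='scene': im=cv2.resize(im[200:320,180:340],None,fx=4.5,fy=4.5,interpolation=cv2.INTER_CUBIC)
    else: im=cv2.resize(im[135:305,270:470],None,fx=3.5,fy=3.5,interpolation=cv2.INTER_CUBIC)
    cv2.imwrite(f'pics/{n}5.png',im)
s=robot.sense();print(s['clock'],s['tcp_pos'],s['ft_force'],s['qpos'])
d=s['tcp_pos'][:2]-[.622,-.072];print(np.hypot(*d),np.degrees(np.arctan2(d[1],d[0]))%360)
E
```

```text
11.875 [ 0.47389476 -0.12095012  0.03895063] [-0.23052735 -0.62627994 -0.20103048] [  3.20745647  24.46352095   9.42483465 118.82580831  -7.36872922
  37.53146348 126.70173567]
0.15598486097735148 198.28918858307372
```

View pics/scene5.png

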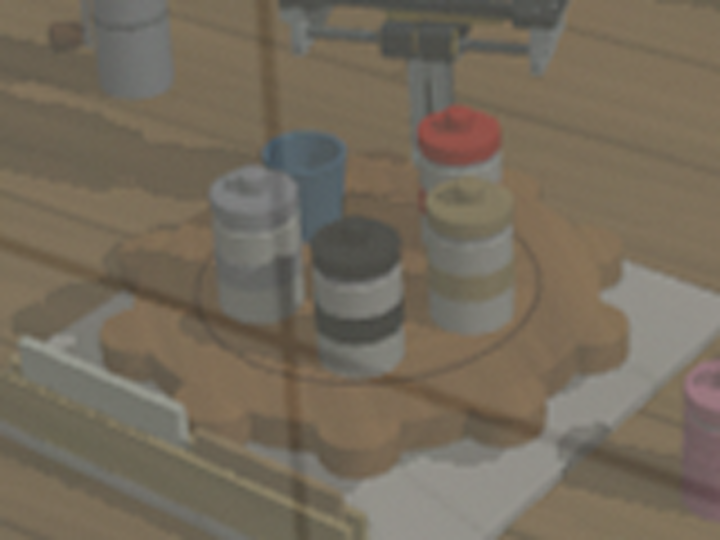

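View pics/top5.png

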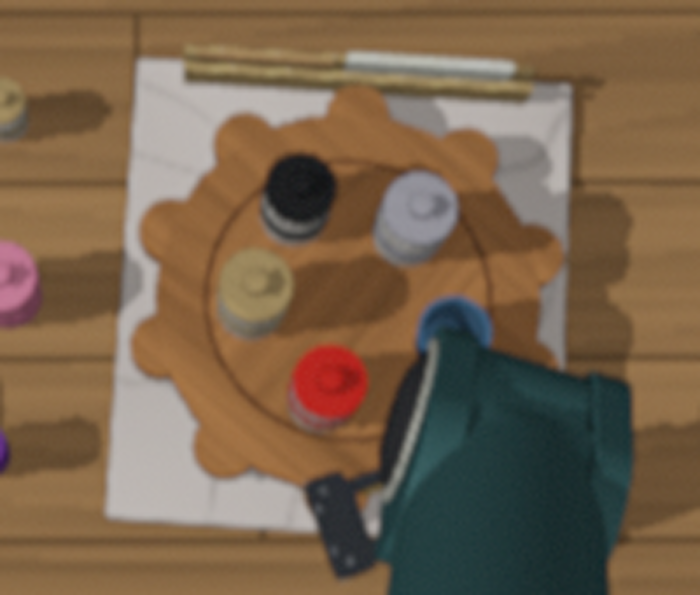

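```bash
cat >> h.py <<'E'
AX=np.array([.622,-.072])
def redang(c,full=True):
    hsv=cv2.cvtColor(c['color'],cv2.COLOR_RGB2HSV); reg=np.zeros((480,640),bool);reg[140:300,290:450]=1
    P=cloud(c); m=reg&((hsv[...,0]<6)|(hsv[...,0]>174))&(hsv[...,1]>180)&(hsv[...,2]>90)&(P[...,2]>.115)
    ct=max(cv2.findContours(m.astype(np.uint8),cv2.RETR_EXTERNAL,cv2.CHAIN_APPROX_NONE)[0],key=len)
    (u,v),r=cv2.minEnclosingCircle(ct); vv,uu=np.nonzero(m)
    print('n',m.sum(),'circ',u,v,r,'cent',uu.mean(),vv.mean(),'z pct',np.percentile(P[m][:,2],[10,50,90]))
    for z in (.128,.134):
        for q in ((u,v),(uu.mean(),vv.mean())):
            d=atz(c,*q,z)[:2]-AX; print(z,np.round(d+AX,4),round(np.hypot(*d),4),round(np.degrees(np.arctan2(d[1],d[0]))%360,2))
def vis(c,fn):
    pass
E
python3 - <<'E'
from h import *
for k in (0,5):
    c=dict(np.load(f'/tmp/top{k}.npz')); redang(c)
E
```

```text
n 327 circ 341.2407531738281 219.24073791503906 10.483110427856445 cent 341.30886850152905 218.79510703363914 z pct [0.12911452 0.13267032 0.14145614]
0.128 [6.117e-01 3.000e-04] 0.0731 98.08
0.128 [6.128e-01 2.000e-04] 0.0728 97.25
0.134 [6.105e-01 6.000e-04] 0.0735 98.98
0.134 [6.116e-01 4.000e-04] 0.0732 98.17
n 331 circ 363.8214416503906 243.82142639160156 10.538775444030762 cent 364.0845921450151 243.4712990936556 z pct [0.12825379 0.13186269 0.14187202]
0.128 [ 0.5523 -0.0525] 0.0724 164.37
0.128 [ 0.5532 -0.0531] 0.0714 164.68
0.134 [ 0.5514 -0.052 ] 0.0734 164.18
0.134 [ 0.5522 -0.0526] 0.0724 164.48
```

Red is at 164.4°, so about 12° remain. I'll go slowly for about 11.

Request:
send_rows:
  rows:
    - [1,[0.7,-2.0,0],[0,0,0.8]]
    - [1,[1.1,-3.2,0],[0,0,1.3]]
    - [1,[1.2,-3.2,0],[0,0,1.3]]
    - [1,[1.3,-3.2,0],[0,0,1.3]]
    - [1,[1.4,-3.1,0],[0,0,1.3]]
    - [1,[1.4,-3.1,0],[0,0,1.3]]
    - [1,[1.5,-3.1,0],[0,0,1.3]]
    - [1,[1.2,-2.5,0],[0,0,1.0]]
    - [1,[1,-1.8,0],[0,0,0.7]]
    - [1,[0.5,-0.9,0],[0,0,0.3]]
    - [1,[0,0,0],[0,0,0]]

```text
clock: 13.25
tcp_pos: [0.486, -0.1489, 0.0389]
ee_rot: [[-0.863, -0.506, -0.005], [-0.506, 0.863, 0.01], [-0.001, 0.012, -1.0]]
ft_force: [-0.9, -0.2, -0.6]
grip_width: 0.0004
```

```bash
python3 - <<'E'
from cell import robot
from h import *
c=robot.camera('top');np.savez('/tmp/top6.npz',**c);im=c['color'][:,:,::-1]
cv2.imwrite('pics/top6.png',cv2.resize(im[135:305,270:470],None,fx=3.5,fy=3.5,interpolation=cv2.INTER_CUBIC))
redang(c)
s=robot.sense();print(s['clock'],s['tcp_pos'],s['ft_force'],s['qpos'])
d=s['tcp_pos'][:2]-AX;print(np.hypot(*d),np.degrees(np.arctan2(d[1],d[0]))%360)
E
```

```text
n 334 circ 369.8346862792969 244.80612182617188 10.54561710357666 cent 370.122754491018 244.5988023952096 z pct [0.12858605 0.13177158 0.14216252]
0.128 [ 0.5499 -0.0667] 0.0723 175.78
0.128 [ 0.5504 -0.0674] 0.0717 176.31
0.134 [ 0.549  -0.0661] 0.0732 175.38
0.134 [ 0.5495 -0.0668] 0.0727 175.89
13.3 [ 0.48594887 -0.14887835  0.03891248] [ 0.38050215 -0.86220649 -0.5306192 ] [  8.15924013  25.93257326   6.93378075 116.02503214  -5.63852868
  38.78369355 139.20972881]
0.1562696058684711 209.46946994894944
```

View pics/top6.png

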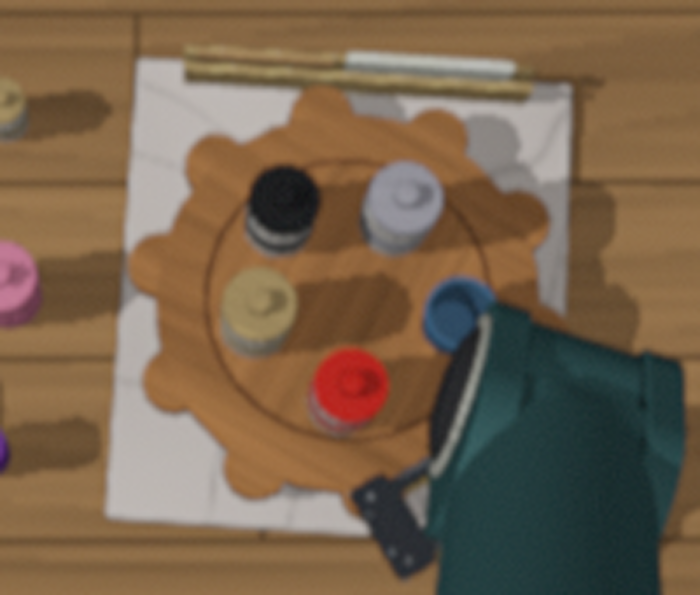

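Red is at 175.8° against the 176.3° wanted. Before retracting, I'll cross-check the axis against the groove ring.

```bash
python3 - <<'E'
from h import *
c=dict(np.load('/tmp/top0.npz'))
# visible groove points in crop0.png
pts=[(207,300),(490,300),(235,215),(215,350),(350,440),(460,392),(462,215),(355,160),(270,415),(240,382)]
W=np.array([atz(c,270+(a+.5)/3.5-.5,135+(b+.5)/3.5-.5,.054)[:2] for a,b in pts])
A=np.c_[2*W,np.ones(len(W))];s=np.linalg.lstsq(A,(W**2).sum(1),rcond=None)[0];print(s[:2],np.sqrt(s[2]+s[0]**2+s[1]**2), np.hypot(*(W-s[:2]).T))
E
```

```text
[ 0.62517853 -0.07421436] 0.10267062709463251 [0.10267739 0.10125801 0.10254197 0.10426235 0.10301293 0.10366195
 0.10311389 0.1028961  0.1030078  0.10021528]
```

Request:
send_rows:
  rows:
    - [1,[-1,2,0],[0,0,0]]
    - [1,[-5,-2,0],[0,0,0]]
    - [1,[-9,-5,0],[0,0,0]]
    - [1,[-13,-7,0],[0,0,0]]
    - [1,[-14,-8,0],[0,0,0]]
    - [1,[0,0,0],[0,0,0]]

```text
clock: 14.05
tcp_pos: [0.44, -0.1706, 0.039]
ee_rot: [[-0.863, -0.505, -0.006], [-0.505, 0.863, 0.01], [-0.0, 0.012, -1.0]]
ft_force: [1.0, -0.5, -1.0]
grip_width: 0.0006
```

Request:
send_rows:
  rows:
    - [1,[0,0,30],[0,0,0]]
    - [1,[0,0,40],[0,0,0]]
    - [1,[0,-5,45],[0,0,0]]
    - [1,[-5,-40,25],[0,0,0]]
    - [1,[-5,-40,10],[0,0,0]]
    - [1,[-5,-40,0],[0,0,0]]
    - [1,[-5,-20,0],[0,0,0]]
    - [1,[0,0,0],[0,0,0]]

```text
clock: 15.05
tcp_pos: [0.4197, -0.3194, 0.1954]
ee_rot: [[-0.862, -0.507, -0.003], [-0.507, 0.862, 0.009], [-0.002, 0.009, -1.0]]
ft_force: [0.3, 1.6, 0.1]
grip_width: 0.0008
```

```bash
cat > meas.py <<'E'
from cell import robot
from h import *
from scipy.optimize import least_squares
import sys
k=sys.argv[1]
c=robot.camera('top');np.savez(f'/tmp/top{k}.npz',**c);im=c['color'][:,:,::-1]
cv2.imwrite(f'pics/top{k}.png',cv2.resize(im[135:305,270:470],None,fx=3.5,fy=3.5,interpolation=cv2.INTER_CUBIC))
redang(c)
s=robot.sense();print(s['clock'],s['tcp_pos'],s['ft_force'])
E
python3 meas.py 7
```

```text
n 335 circ 369.8346862792969 244.80612182617188 10.54561710357666 cent 370.10149253731345 244.57611940298509 z pct [0.12844396 0.1319825  0.14157525]
0.128 [ 0.5499 -0.0667] 0.0723 175.78
0.128 [ 0.5505 -0.0673] 0.0717 176.26
0.134 [ 0.549  -0.0661] 0.0732 175.38
0.134 [ 0.5496 -0.0667] 0.0726 175.85
15.1 [ 0.42003476 -0.31853164  0.19535519] [0.08282247 0.09693322 0.24902517]
```

View pics/top7.png

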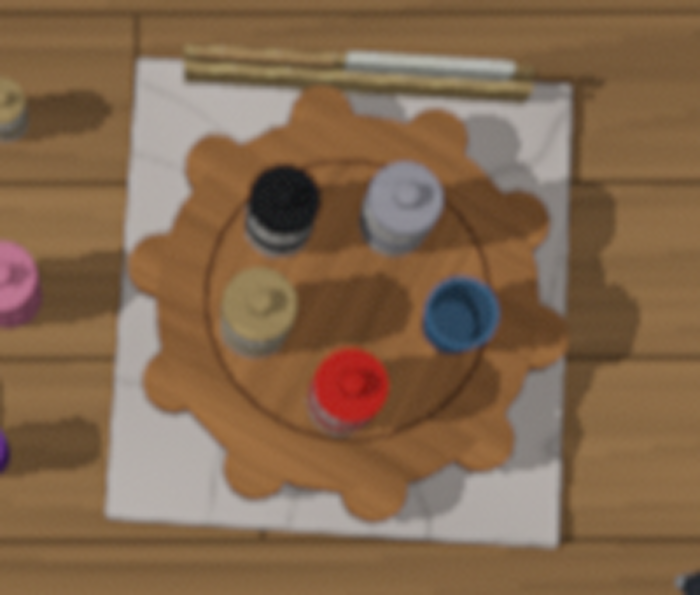

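```bash
cat > fit.py <<'E'
from h import *
from scipy.optimize import least_squares
import sys
def rad(th):
    th=(th+np.pi/10)%(np.pi/5)-np.pi/10
    s=.138*np.sin(th); q=.024**2-s**2
    return np.maximum(.140,np.where(q>0,.138*np.cos(th)+np.sqrt(np.maximum(q,0)),0))
pts={}
for k in sys.argv[1:]:
    c=dict(np.load(f'/tmp/top{k}.npz'))
    zs=cv2.medianBlur(c['range_z'],3);c2=dict(c);c2['range_z']=zs;P=cloud(c2)
    S=cv2.cvtColor(c['color'],cv2.COLOR_RGB2HSV)[...,1]
    # colour edge: subpixel radial search of the saturation step, per angle, around model
    W=[]
    for th in np.radians(np.arange(0,360,1.5)):
        rr=np.arange(.130,.178,.0005)
        q=proj(c,np.c_[AX[0]+rr*np.cos(th),AX[1]+rr*np.sin(th),np.full(len(rr),.054)]).astype(np.float32)
        a=cv2.remap(S.astype(np.float32),q[:,:1],q[:,1:],cv2.INTER_LINEAR).ravel()
        w=(a[:-1]>=90)&(a[1:]<90)
        if w.any() and a[:10].min()>100: 
            r=rr[np.argmax(w)]; W.append(AX+r*np.array([np.cos(th),np.sin(th)]))
    W=np.array(W)
    def f(p):
        dd=W-p[:2];return np.hypot(*dd.T)-rad(np.arctan2(dd[:,1],dd[:,0])-p[2])+p[3]
    b=min((least_squares(f,[*AX,a,0],loss='soft_l1',f_scale=.002) for a in np.radians([-15,-5,5,15])),key=lambda r:r.cost).x
    print(k,len(W),'axis',b[:2].round(4),'phase',round(np.degrees(b[2])%36,2),b[3].round(4))
    reg=np.zeros(S.shape,np.uint8);reg[140:300,300:440]=1
    n,l,st,ce=cv2.connectedComponentsWithStats(reg&(P[...,2]>.118).astype(np.uint8))
    L=[ce[i] for i in range(1,n) if st[i,4]>100]
    pts[k]=[atz(c,*x,.132)[:2] for x in L]; print(np.round(pts[k],4).tolist())
E
python3 fit.py 0 7
```

```text
0 229 axis [ 0.6235 -0.0728] phase 3.25 0.0024
[[0.6842, -0.1127], [0.683, -0.0375], [0.6102, 0.0011], [0.6039, -0.1337]]
7 226 axis [ 0.6234 -0.0727] phase 6.86 0.0024
[[0.677, -0.0229], [0.6776, -0.1055], [0.604, -0.005], [0.5487, -0.0659]]
```

```bash
python3 - <<'E'
import numpy as np
A=np.array([[0.6842,-0.1127],[0.683,-0.0375],[0.6102,0.0011],[0.6039,-0.1337]])
B=np.array([[0.677,-0.0229],[0.604,-0.005],[0.5487,-0.0659],[0.6776,-0.1055]])
a=A-A.mean(0);b=B-B.mean(0)
th=np.arctan2((a[:,0]*b[:,1]-a[:,1]*b[:,0]).sum(),(a*b).sum())
R=np.array([[np.cos(th),-np.sin(th)],[np.sin(th),np.cos(th)]]);t=B.mean(0)-R@A.mean(0)
ax=np.linalg.solve(np.eye(2)-R,t);print(np.degrees(th),ax,B-(A@R.T+t))
for axx in (ax,[.6235,-.0728],[.622,-.072]):
    d=B[2]-axx;print(np.degrees(np.arctan2(d[1],d[0])))
    
E
python3 - <<'E'
import sys;sys.path.insert(0,'.')
from h import *
# scene camera check of red lid+band
c=dict(np.load('/tmp/scene0.npz'));print(-c['R'].T@c['t'])
from cell import robot
c=robot.camera('scene');np.savez('/tmp/scene7.npz',**c);im=c['color'][:,:,::-1]
cv2.imwrite('pics/scene7.png',cv2.resize(im[195:335,160:350],None,fx=4.2,fy=4.2,interpolation=cv2.INTER_CUBIC))
E
```

```text
75.58323988468588 [ 0.62261499 -0.07219113] [[-1.81269042e-04 -2.68966116e-04]
 [-5.05211366e-05  7.04612637e-05]
 [ 1.59228640e-04  6.76506876e-05]
 [ 7.25615388e-05  1.30854165e-04]]
175.13510639425564
174.72960951514335
175.2428272919169
[1.61578873 0.64562913 0.85832461]
```

View pics/scene7.png

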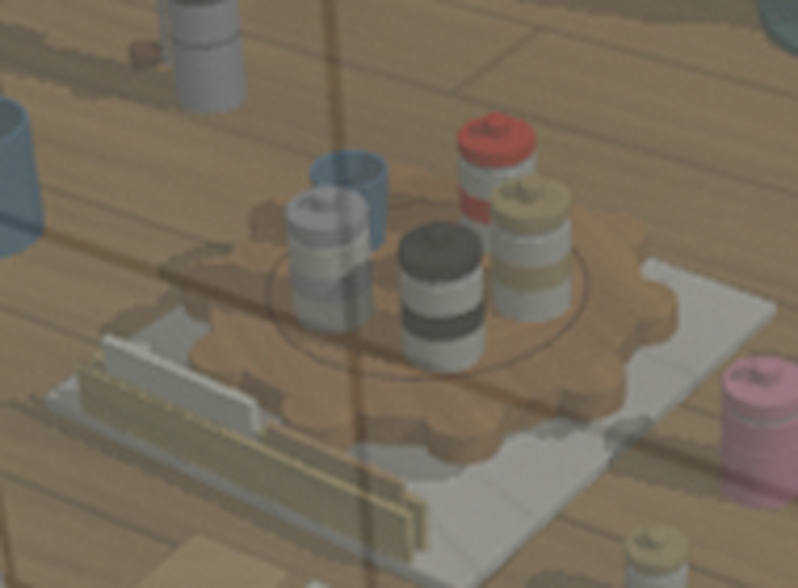

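Red ends at about 175.1° to 175.9°, against 176.3° for the front, so it is within 1.5 mm of the line. All the riders turned as one rigid body (residuals up to 0.3 mm). The table has not moved between the last two pictures, and the hand is clear.

```bash
python3 -c "
from cell import robot
print(robot.sense()['clock'],robot.hand_in())"
```

```text
the job is handed in; nothing more can be done
15.15 None
```

The red-lidded canister now stands at the middle of the front, and the job is handed in at 15.2 s on the robot's clock. I pushed a rim lobe with the shut fingertips and turned the table about 75.6° counter-clockwise.

- **First entry:** the descent stopped short, and the fingertips rested lightly on the top of the rim (about 3 N). I backed out, lowered the hand and went in again; nothing visibly moved.
- **Final angle:** the last pictures put red at about 175.1° to 175.9°, depending on the method, against 176.3° for the front. One axis estimate, from the rim fit alone, gave 174.7°. That leaves red about 0.5 to 2 mm short of the line, and I left it there.
- **Riders:** the four canisters turned as one rigid body, within about 0.3 mm. The cup was checked only by eye; it stands upright on the disc.
- **At rest and clear:** red's measured position was the same before and after I withdrew the finger, and the hand is well clear of the station. I touched nothing else on the shelf, but did not re-measure those things.

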